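# Turn the belt hook's flat to the drawer bar and shut the drawer

## Robot

A 6-joint arm with a two-finger parallel gripper is mounted at the origin on the work surface. World frame = base frame: x ahead of the robot, y to its left, z up, the work surface at z = 0. Lengths are in m, angles in degrees, forces in N, time in s.
With the tool pointing down it reaches from about 0.375 to 0.9 m from the base axis. Payload 3.1 kg.
Tool frame: the origin (TCP) lies on the centre line of the jaws, within the pads' length; the fingertips stand 25 mm ahead of it and the grasp point (between the pads) lies 6 mm ahead of it; z points along the fingers, y is the line along which they close (so a half turn about z gives the same grasp; the last joint's range is limited). The gripper opens to 87 mm and grips with 3 to 60 N. Pads are 19 mm wide; open, the fingers measure 117 mm over their backs; the gripper's body (75 mm by 190 mm) begins 51 mm behind the grasp point.
Start: joints at [65.976, 30.224, 82.088, -0, 67.689, -10.227], TCP at [0.149, 0.607, 0.248] pointing down, gripper open.
Joint ranges: [-176.69, 176.69], [-43.24, 126.21], [12.49, 139.97], [-82, 262], [0, 151.66], [-163.58, 163.58]. Speed limits (degrees/s): [159.86, 159.86, 180, 180, 180, 180].

## Interface

Orientations are given as a 3x3 rotation matrix whose columns are the frame's x, y, z axes.
In Python, from rig import bot, cams, models gives the robot as it stands. The module is installed in compiled form; this text tells all that it offers.
- The arm moves only by the shell command python3 -m handwheel 'ROWS' [OPENING]. ROWS is JSON, a list of rows, each a list of 6 numbers: the shift along the world's x, y, z each as a share of 1 m, from -1 to 1, then the turn, a rotation vector about the world's x, y, z each as a share of 2 rad, from -1 to 1. In form: [[dx, dy, dz, wx, wy, wz], ...]. A call has exactly 8 rows; each row is the pose to reach, as a shift and turn from the pose commanded when the call began; what a row does not reach only later rows make up. A row lasts 1/12 s, in which the tool goes at most 41.7 mm and 7.16 degrees, less where a joint would pass 70% of its speed; a pose out of reach is approached as far as the arm can. A call with a number of a shift or a turn outside -1 to 1 is refused whole. A call with a gripper value outside its range is refused whole. OPENING is the opening, from -1 (shut) to 1 (fully open), so that 0 is half open, set as the call begins (- or left out, the last holds). The fingers move at their own pace and stop on an object; the grip force is fixed at half the most. Time passes only in rows, so rows that repeat a pose let the fingers close, or fill a call up. It gives the time, the measured TCP pose, the force, the opening and the grip force at its end, in the units of the state.
- bot.read_state(): the state, without advancing time (a new reading comes with each control period).
- cams.capture(name): name is "scene" or "top" or "wrist"; returns (picture, depth): 400x640x3 uint8, blue, green, red; 400x640 float32, m along the optical axis (not along the pixel's ray), 0 where there is no reading.
- cams.calibration(name): a dict with "mtx" (3x3 intrinsics, pixels), "R" (3x3) and "t" (3): a world point X has camera coordinates R X + t; the wrist camera has in their place "tool_from_camera" (4x4, takes a point from camera to tool coordinates, whose origin is the TCP and whose axes are the flange's). Camera axes: x right, y down, z forward; pixel columns grow to the right and rows downward; lengths in m; the calibration is good to about 2 mm. The wrist camera is an equidistant fisheye: a pixel r from the principal point sees the ray r / f radians off the axis. A picture is of the moment at which its call begins: read the wrist's pose just before it. calibration takes no time and is no camera call.
- bot.hand_in(): hands the job in; it is judged then, once.
Trained networks look in the newest picture that a camera, given by its name, has taken for a name from the list of things; names that differ only in an ending like _2 or _b are one class to them, and where a whole thing is asked for, a point or a joint stands for the part that bears it (a point fixed in the world has none). Each returns a list of dicts, best first, with "conf" (0 to 1); they miss things now and then, are a little off and sometimes report something else, mostly with a low value. They report only what shows in the picture. A call takes as long as a camera call. They do not tell look-alikes from the thing itself.
- models.spot_in(query, camera): "position" ([column, row] in pixels, amid what is visible of it).
- models.tip_of(query, camera): "position" ([column, row] in pixels: a listed point, or the origin of a listed thing).
The state is a dict: "time_s": time; "joint_positions": joint angles; "qvel": joint speeds; "tau": joint torques, N m; "position": TCP position; "tcp_rot": TCP orientation; "force": force on the tool from outside, world axes, zero at the start; "moment": the same for the moment, N m; "opening": opening from 0.0 (shut) to 1.0 (fully open); "grasp_force": force on a finger pad.
Only numpy, scipy, OpenCV 4.12 (cv2) and the standard library are available. Lean on these libraries where they do the work, as an engineer would, in place of code of your own. Each camera call takes 0.05 s, during which the arm holds its last target. There are 200 camera calls.

## Task

The steel belt hook lies askew in the open drawer of the small plastic chest and overhangs the tray, so the drawer will not go in. With a fingertip on its peg, and without lifting the hook, turn and slide it until the flat edge of its foot lies flush along the bar at the side of the tray, and press it home there with about 4 newtons for a good second, never much more, nor so that the hook rocks up off the tray. Then push the drawer fully shut with the hook still lying flush, leave everything alone, and do not disturb the pot, the tumbler or the hanger.

Things in the scene. Friction and masses are not known exactly. Their poses are not given: they have to be found in the camera images.
- chest: Low white plastic chest with one drawer, fixed to the shelf: 150 deep (x), 108 wide (y from -50 to +58), 60 high. Origin on the shelf at mid depth. Its mouth is at x = -75; the drawer comes out along -x. Inside it is 100 wide (y from -46 to +54), ceiling 56 above the shelf. The ends of its walls stop a hook that overhangs the tray
- drawer (a joint): How far the drawer is out, in m: 0 is shut, 0.13 fully out (hard stop). Starts 0.122 to 0.13 out, slides with about 3 N of friction. It is of slick plastic (friction 0.15): a flat tray without side or back walls, its floor's top 10 above the shelf, 135 long behind the front panel and 96 wide (y from -44 to +52 in the chest's axes), with the bar along its -y edge
- drawer_front (a point): Centre of the outer face of the drawer's front panel, 32.5 above the shelf; the panel is 6 thick, 108 wide and 53 high (6 to 59 above the shelf). Axes as the chest's: pushing along +x shuts the drawer
- bar: Straight white plastic alignment bar fixed on the tray, moving with the drawer: 125 long (x), 8 thick, 12 high. Origin half-way along its inner face (towards the tray), level with the tray floor; x runs along it, y points away from it across the tray. Axes as the chest's. Slick (friction 0.1), hard (gives under 1 mm) and brittle: more than 9 N breaks it off
- hook: Chrome steel belt hook lying loose on the tray, about 450 g: a flat round foot 8 thick, 48 in radius, with one flat edge 63 long cut 36 from the centre, and an upright peg. Origin at the centre of the round, on the underside; the flat faces its own -y. When flush, its axes are parallel to the bar's. It starts turned 0.7 to 1.6 rad anticlockwise (from above) from that
- hook_peg (a point): Middle of the hook's round upright peg, 24 above the foot's underside (34 above the shelf). The peg is 12 in diameter with a 15 ball on top, reaches from 8 to 39 above the underside and stands 28 from the foot's centre, 8 from the flat, slippery (friction 0.25). Pushed to the bar, the rim meets it and turns along it till the flat lies there; 6 to 8 N on the ball tips the hook. Axes as the hook's
- pot: Green ceramic pot, 104 across, 95 high, standing to the right of the chest; origin under its centre. Leave alone
- tumbler: Clear glass tumbler upside down, 74 across its mouth, 105 high, to the right of the chest; origin under its centre. Leave alone
- hanger: Orange plastic clothes hanger lying flat beyond the chest, 400 long along its y, 12 high, its hook towards its +x (reaching 168); origin at the middle of its long bar. Leave alone
There are look-alikes about, which are no part of the job. What is meant by the hook is not purple, and is the larger of those in its own colour.

How it is judged:
By the outcome, as a careful person would: the job done as asked, in the order asked, and still so for the second after the job is handed in, with the robot touching nothing.
It also fails if it takes over 64 s, if anything falls off the work surface, if the arm or the gripper's body presses on something with over 40 N, if the wrist force passes 120 N, or if a joint passes its speed limit or range.

## Working session

There is one attempt and no reset: what is moved stays moved. The work goes in short steps, Python scripts to look and compute and a shell command to move; the robot and the scene stay as the last step left them, time stands still between calls to the robot, and variables do not carry over. Pictures are saved under pics/ and viewed, at most 10 in all, crops included, and the job is handed in when it is done.

```bash
mkdir -p pics
cat > h.py <<'E'
import numpy as np, cv2
from rig import bot, cams, models
def back(cam,px,z=None,d=None):
    c=cams.calibration(cam);K=np.array(c["mtx"]);R=np.array(c["R"]);t=np.array(c["t"])
    ray=R.T@np.linalg.inv(K)@np.array([px[0],px[1],1.]);o=-R.T@t
    if d is not None: return o+ray*d
    return o+ray*(z-o[2])/ray[2]
E
python3 - <<'E'
from h import *
np.set_printoptions(precision=4,suppress=True)
for c in("top","scene"):
    im,d=cams.capture(c); cv2.imwrite(f"pics/{c}0.png",im); np.save(f"{c}0.npy",d)
    for q,z in(("chest",0),("drawer_front",.0325),("bar",.01),("hook",.01),("hook_peg",.034),("pot",0),("tumbler",0),("hanger",0)):
        for r in models.tip_of(q,c)[:3]: print(c,q,round(r["conf"],2),np.round(r["position"],1),back(c,r["position"],z))
s=bot.read_state();print(s["time_s"],s["force"],s["tcp_rot"])
E
```

```text
top chest 0.79 [225.7 209.3] [0.5736 0.1583 0.    ]
top drawer_front 0.61 [307.8 227.1] [ 0.5271 -0.0459  0.0325]
top drawer_front 0.31 [223.8 207.6] [0.5759 0.1559 0.0325]
top bar 0.63 [281.  205.2] [0.5818 0.0203 0.01  ]
top hook 0.97 [289.6 289.8] [ 0.3764 -0.0001  0.01  ]
top hook 0.83 [281.5 231.8] [0.5165 0.0192 0.01  ]
top hook 0.81 [233.6 272.7] [0.4188 0.1357 0.01  ]
top hook_peg 0.89 [270.1 223.9] [0.5356 0.0443 0.034 ]
top hook_peg 0.87 [282.6 292.2] [0.3741 0.0148 0.034 ]
top hook_peg 0.73 [238.2 279.9] [0.4039 0.1199 0.034 ]
top tumbler 0.66 [425.1 266.5] [ 0.428  -0.3324  0.    ]
top hanger 0.71 [222.9 119.2] [0.8014 0.1673 0.    ]
scene chest 0.93 [398.4 172.9] [0.5776 0.1532 0.    ]
scene drawer_front 0.94 [310.8 181.1] [ 0.5202 -0.04    0.0325]
scene bar 0.77 [345.6 199.2] [0.5838 0.0085 0.01  ]
scene hook 0.88 [351.9 132.3] [0.4307 0.1234 0.01  ]
scene hook 0.85 [334.7 174.1] [0.5156 0.0234 0.01  ]
scene hook 0.77 [293.4 137.5] [ 0.3764 -0.0043  0.01  ]
scene hook_peg 0.97 [297.  128.3] [0.3751 0.0068 0.034 ]
scene hook_peg 0.72 [343.6 119.6] [0.4052 0.1146 0.034 ]
scene hook_peg 0.71 [343.5 171.4] [0.5337 0.0331 0.034 ]
scene pot 0.59 [214.4 279.9] [ 0.6099 -0.3035  0.    ]
scene tumbler 0.64 [171.7 221.5] [ 0.4459 -0.3292  0.    ]
scene hanger 0.94 [462.9 249.3] [0.7971 0.1513 0.    ]
scene hanger 0.17 [348.2 195.4] [0.5729 0.0228 0.    ]
0.9 [ 0.0526 -0.394  -0.3033] [[-0.9712  0.2385 -0.    ]
 [ 0.2385  0.9712 -0.    ]
 [ 0.     -0.     -1.    ]]
```

View pics/top0.png

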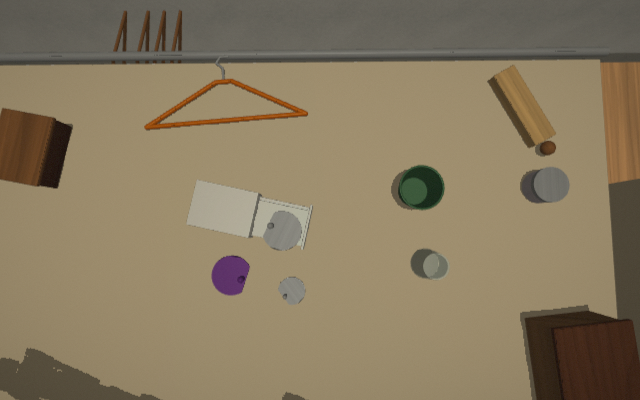

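View pics/scene0.png

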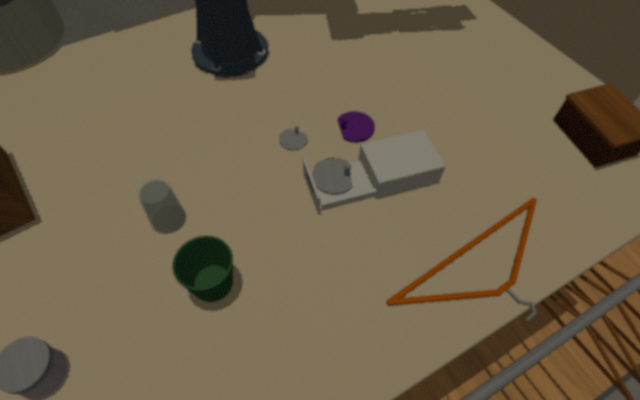

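The top view shows the chest at (223,208) with its drawer open to the right. The large grey hook is on the tray at (282,231), with its peg at (270,225). The small grey and purple look-alikes lie below, and the pot and tumbler are on the right. Next I'll refine the chest axes and the hook pose.

Run:
```python
from h import *
np.set_printoptions(precision=4,suppress=True)
im=cv2.imread("pics/top0.png");d=np.load("top0.npy")
c=cams.calibration("top");K=np.array(c["mtx"]);R=np.array(c["R"]);t=np.array(c["t"])
u,v=np.meshgrid(np.arange(640),np.arange(400))
P=(np.stack([(u-K[0,2])/K[0,0],(v-K[1,2])/K[1,1],np.ones_like(u)],-1)*d[...,None]-t)@R
print(K[0,0],-R.T@t,"table z",np.median(P[300:350,300:400,2]))
roi=np.zeros((400,640),bool);roi[170:260,175:325]=1
def rect(m,z):
    n,l,s,_=cv2.connectedComponentsWithStats(m.astype(np.uint8));k=1+np.argmax(s[1:,4])
    q=np.argwhere(l==k)[:,::-1]
    W=np.array([back("top",p,z)[:2] for p in q]).astype(np.float32)
    r=cv2.minAreaRect(W*1000);b=cv2.boxPoints(r);return r,len(q),W
top=roi&(abs(P[...,2]-.06)<.007)
r,n,W=rect(top&(u<262),.06);print("chest",r,n)
r,n,W=rect(top&(u>295),.059);print("panel",r,n)
h=roi&(abs(P[...,2]-.018)<.006)&(u>262)&(im.max(2)<175)
r,n,W=rect(h,.018);(cx,cy),rad=cv2.minEnclosingCircle(W*1000);print("hook",r,n,cx,cy,rad)
hi=roi&(u>258)&(u<300)&(P[...,2]>.035)&(P[...,2]<.056);print("peg px",np.argwhere(hi)[:,::-1].mean(0),P[hi].mean(0),hi.sum())
cv2.imwrite("pics/crop0.png",cv2.resize(im[170:260,180:320],None,fx=5,fy=5,interpolation=cv2.INTER_CUBIC))
```

```text
433.6075546475376 [ 0.5128 -0.0753  1.0752] table z -0.001252751884856149
chest ((572.2706909179688, 154.1171875), (149.76248168945312, 107.61042022705078), 77.1468734741211) 2927Traceback (most recent call last):
  File "<stdin>", line 16, in <module>
  File "<stdin>", line 12, in rect
  File "h.py", line 4, in back
    c=cams.calibration(cam);K=np.array(c["mtx"]);R=np.array(c["R"]);t=np.array(c["t"])
ValueError: time passes only in moves, steps and waits
```

```bash
cat > h.py <<'E'
import numpy as np, cv2
from rig import bot, cams, models
C={k:cams.calibration(k) for k in("top","scene","wrist")}
def back(cam,px,z=None,d=None):
    c=C[cam];K=np.array(c["mtx"]);R=np.array(c["R"]);t=np.array(c["t"])
    ray=R.T@np.linalg.inv(K)@np.array([px[0],px[1],1.]);o=-R.T@t
    if d is not None: return o+ray*d
    return o+ray*(z-o[2])/ray[2]
a=np.radians(77.1); ex=np.array([np.cos(a),np.sin(a)]); ey=np.array([-np.sin(a),np.cos(a)])
ch0=np.array([.5723,.1541])-.004*ey   # chest origin
def tochest(p): p=np.asarray(p)[...,:2]-ch0; return np.stack([p@ex,p@ey],-1)
def toworld(q): return ch0+q[0]*ex+q[1]*ey
E
python3 - <<'E'
from h import *
np.set_printoptions(precision=4,suppress=True)
im=cv2.imread("pics/top0.png");d=np.load("top0.npy")
c=C["top"];K=np.array(c["mtx"]);R=np.array(c["R"]);t=np.array(c["t"])
u,v=np.meshgrid(np.arange(640),np.arange(400))
P=(np.stack([(u-K[0,2])/K[0,0],(v-K[1,2])/K[1,1],np.ones_like(u)],-1)*d[...,None]-t)@R
roi=np.zeros((400,640),bool);roi[170:260,175:325]=1
def rect(m,z):
    n,l,s,_=cv2.connectedComponentsWithStats(m.astype(np.uint8));k=1+np.argmax(s[1:,4])
    q=np.argwhere(l==k)[:,::-1]
    W=np.array([back("top",p,z)[:2] for p in q]).astype(np.float32)
    return W
top=roi&(abs(P[...,2]-.06)<.01)
W=rect(top&(u>295),.059);w=tochest(W);print("panel chest",w.min(0),w.max(0),w.mean(0))
h=roi&(abs(P[...,2]-.018)<.008)&(u>262)&(im.max(2)<175)
W=rect(h,.018);w=tochest(W);(cx,cy),rad=cv2.minEnclosingCircle(W*1000);print("hook chest",w.min(0),w.max(0),tochest([cx/1e3,cy/1e3]),rad,len(W))
hi=roi&(u>258)&(u<300)&(P[...,2]>.035)&(P[...,2]<.053);pc=tochest(P[hi]);k=pc[:,0]<-.08;print("peg",np.median(P[hi][k],0),np.median(pc[k],0),k.sum())
for px,z in(((270.1,223.9),.034),((281.5,231.8),.01)): print(tochest(back("top",px,z)))
for px,z in(((343.5,171.4),.034),((334.7,174.1),.01)): print("s",tochest(back("scene",px,z)))
cv2.imwrite("pics/crop0.png",cv2.resize(im[170:260,180:320],None,fx=5,fy=5,interpolation=cv2.INTER_CUBIC))
E
```

```text
panel chest [-0.2057 -0.049 ] [-0.1991  0.0567] [-0.2022  0.0042]
hook chest [-0.1915 -0.0233] [-0.1025  0.0733] [-0.1443  0.0238] 49.68109130859375 1131
peg [0.5304 0.0434 0.0452] [-0.1163  0.0193] 31
[-0.1152  0.0153]
[-0.1439  0.0282]
s [-0.1266  0.0146]
s [-0.1401  0.0301]
```

View pics/crop0.png

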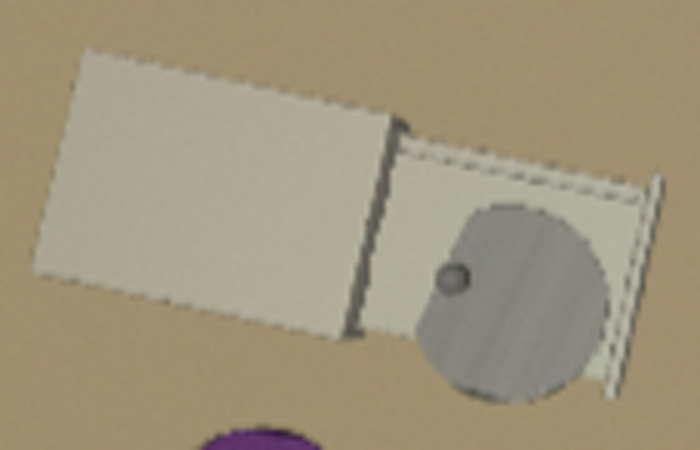

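The crop shows the large hook's peg at (453,277), facing the chest, and its rim overhanging the near edge of the tray. The bar is along the far edge. In chest axes the hook centre is about (-0.144, 0.025) and the peg about (-0.117, 0.017), a turn of roughly 1.25 rad. I'll move in with the jaws set about 8 mm apart as a notch, tilted so that the tip leads.

```bash
python3 -m handwheel '[[0.02,-0.035,0,0,0,0],[0.045,-0.07,0,0,0,0],[0.07,-0.105,0,0,0,0],[0.09,-0.14,0,0,0,0],[0.11,-0.175,0,0,0,0],[0.13,-0.21,0,0,0,0],[0.15,-0.245,0,0,0,0],[0.175,-0.28,0,0,0,0]]' -0.816; python3 -m handwheel '[[0.02,-0.035,0,0,0,0],[0.045,-0.07,0,0,0,0],[0.07,-0.105,-0.01,-0.005,-0.02,0],[0.09,-0.14,-0.02,-0.01,-0.05,0],[0.11,-0.175,-0.03,-0.02,-0.08,0.008],[0.13,-0.21,-0.04,-0.025,-0.11,0.008],[0.15,-0.245,-0.05,-0.029,-0.128,0.008],[0.175,-0.278,-0.06,-0.029,-0.128,0.008]]'
```

```text
time_s: 1.57
position: [0.3231, 0.3262, 0.2477]
tcp_rot: [[-0.971, 0.238, -0.0], [0.238, 0.971, -0.0], [0.0, -0.0, -1.0]]
force: [0.4, 0.2, -0.6]
opening: 0.472
grasp_force: 0.0
time_s: 2.23
position: [0.4935, 0.0519, 0.1877]
tcp_rot: [[-0.942, 0.222, 0.251], [0.215, 0.975, -0.055], [-0.257, 0.002, -0.966]]
force: [-0.1, 0.9, 0.3]
opening: 0.096
grasp_force: 0.0
```

```bash
python3 -m handwheel '[[0,0,-0.03,0,0,0],[0,0,-0.05,0,0,0],[0,0,-0.06,0,0,0],[0,0,-0.06,0,0,0],[0,0,-0.06,0,0,0],[0,0,-0.06,0,0,0],[0,0,-0.06,0,0,0],[0,0,-0.06,0,0,0]]'
cat >> h.py <<'E'
def wray(s,px):
    c=C["wrist"];K=np.array(c["mtx"]);T=np.array(c["tool_from_camera"]);R=np.array(s["tcp_rot"])
    x,y=(px[0]-K[0,2])/K[0,0],(px[1]-K[1,2])/K[1,1];th=np.hypot(x,y);r=np.array([x/th*np.sin(th),y/th*np.sin(th),np.cos(th)])
    return np.array(s["position"])+R@T[:3,3], R@T[:3,:3]@r
def wback(s,px,z):
    o,r=wray(s,px);return o+r*(z-o[2])/r[2]
E
python3 - <<'E'
from h import *
np.set_printoptions(precision=4,suppress=True)
s=bot.read_state();im,d=cams.capture("wrist");cv2.imwrite("pics/w1.png",im)
print(s["position"],tochest(s["position"]))
for q,z in(("hook_peg",.034),("hook",.01),("bar",.01),("drawer_front",.0325)):
    for r in models.tip_of(q,"wrist")[:3]:
        p=wback(s,r["position"],z);print(q,round(r["conf"],2),np.round(r["position"]),p,tochest(p))
E
```

```text
time_s: 2.9
position: [0.4965, 0.0535, 0.1296]
tcp_rot: [[-0.941, 0.222, 0.256], [0.215, 0.975, -0.055], [-0.262, 0.003, -0.965]]
force: [-0.6, 0.2, 1.0]
opening: 0.094
grasp_force: 0.0
[0.4965 0.0535 0.1296] [-0.115   0.0554]
hook_peg 0.74 [317. 216.] [0.5294 0.0416 0.034 ] [-0.1193  0.0207]
hook_peg 0.67 [226.  21.] [0.3667 0.0194 0.034 ] [-0.1772  0.1743]
hook_peg 0.55 [381.  40.] [0.4042 0.1131 0.034 ] [-0.0774  0.1587]
hook 0.91 [287. 196.] [0.5192 0.0169 0.01  ] [-0.1456  0.0251]
hook 0.74 [215.  35.] [0.3726 0.0015 0.01  ] [-0.1933  0.1646]
hook 0.7 [410.  42.] [0.4108 0.1387 0.01  ] [-0.0511  0.158 ]
bar 0.85 [303. 251.] [0.5851 0.0134 0.01  ] [-0.1343 -0.0399]
drawer_front 0.79 [224. 230.] [ 0.5268 -0.0428  0.0325] [-0.2021  0.0044]
```

View pics/w1.png

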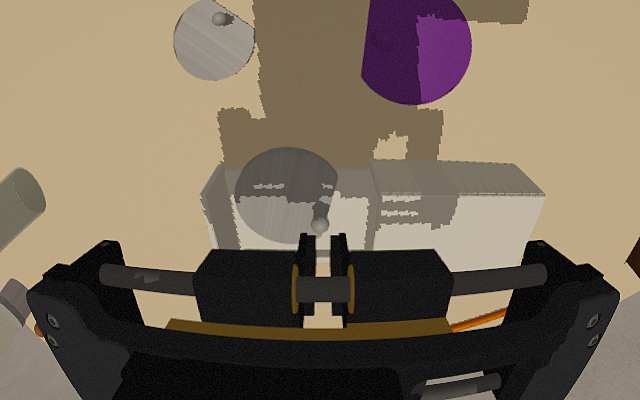

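The wrist view shows the fingers (columns 300-345) just behind the peg, whose ball is at (320,226). The peg is at about chest (-0.1185, 0.019). I'll descend behind it.

```bash
python3 -m handwheel '[[-0.001,-0.003,-0.02,0,0,0],[-0.001,-0.003,-0.04,0,0,0],[-0.001,-0.003,-0.055,0,0,0],[-0.001,-0.003,-0.065,0,0,0],[-0.001,-0.003,-0.072,0,0,0],[-0.001,-0.003,-0.077,0,0,0],[-0.001,-0.003,-0.079,0,0,0],[-0.001,-0.003,-0.079,0,0,0]]'
python3 - <<'E'
from h import *
np.set_printoptions(precision=4,suppress=True)
f=np.array([bot.read_state()["force"] for _ in range(3)]);s=bot.read_state();im,d=cams.capture("wrist");cv2.imwrite("pics/w2.png",im[120:320,200:440].repeat(3,0).repeat(3,1)[:600])
print(f,s["position"],tochest(s["position"]))
for q,z in(("hook_peg",.034),("hook",.01),("bar",.01)):
    for r in models.tip_of(q,"wrist")[:1]:
        p=wback(s,r["position"],z);print(q,round(r["conf"],2),np.round(r["position"]),p,tochest(p))
E
```

```text
time_s: 3.82
position: [0.4949, 0.0503, 0.0494]
tcp_rot: [[-0.941, 0.222, 0.253], [0.215, 0.975, -0.055], [-0.259, 0.002, -0.966]]
force: [-0.1, 1.1, 0.8]
opening: 0.092
grasp_force: 0.0
[[-0.1123  1.0564  0.7657]
 [-0.1123  1.0564  0.7657]
 [-0.1123  1.0564  0.7657]] [0.4949 0.0503 0.0494] [-0.1185  0.0563]
hook_peg 0.83 [183.  21.] [0.3655 0.0218 0.034 ] [-0.1751  0.1761]
hook 0.87 [283. 261.] [0.5195 0.0176 0.01  ] [-0.1449  0.025 ]
bar 0.84 [306. 315.] [0.5819 0.0167 0.01  ] [-0.1318 -0.036 ]
```

View pics/w2.png

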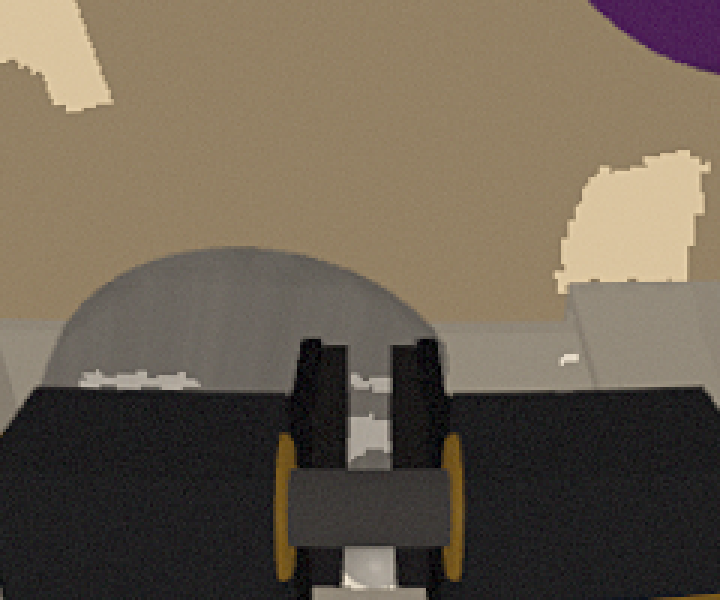

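```bash
python3 -m handwheel '[[0.0035,-0.001,0,0,0,0],[0.007,-0.0015,0,0,0,0],[0.0105,-0.0025,0,0,0,0],[0.013,-0.003,0,0,0,0],[0.0155,-0.0035,0,0,0,0],[0.0175,-0.004,0,0,0,0],[0.0195,-0.0045,0,0,0,0],[0.0215,-0.005,0,0,0,0]]'; python3 -m handwheel '[[0.002,-0.001,0,0,0,0],[0.004,-0.0015,0,0,0,0],[0.006,-0.002,0,0,0,0],[0.0075,-0.0025,0,0,0,0],[0.009,-0.003,0,0,0,0],[0.0105,-0.0035,0,0,0,0],[0.012,-0.004,0,0,0,0],[0.012,-0.004,0,0,0,0]]'
cat > look.py <<'E'
from h import *
np.set_printoptions(precision=4,suppress=True)
s=bot.read_state();print(s["time_s"],"tcp chest",tochest(s["position"]),s["position"][2],"F chest",np.array(s["force"])[:2]@np.array([ex,ey]).T)
for cam in("top","scene","wrist"):
    im,d=cams.capture(cam)
    for q,z in(("hook_peg",.034),("hook",.01)):
        for r in models.tip_of(q,cam)[:4]:
            p=wback(s,r["position"],z) if cam=="wrist" else back(cam,r["position"],z)
            c=tochest(p)
            if -.2<c[0]<-.07 and -.05<c[1]<.07: print(cam,q,round(r["conf"],2),np.round(r["position"]),c)
E
python3 look.py
```

```text
time_s: 4.68
position: [0.5159, 0.0453, 0.0493]
tcp_rot: [[-0.942, 0.222, 0.252], [0.215, 0.975, -0.055], [-0.258, 0.002, -0.966]]
force: [-0.8, 0.7, 0.4]
opening: 0.093
grasp_force: 0.5
time_s: 5.35
position: [0.5288, 0.0411, 0.0496]
tcp_rot: [[-0.941, 0.223, 0.254], [0.216, 0.975, -0.055], [-0.26, 0.003, -0.966]]
force: [-0.6, -0.8, -0.6]
opening: 0.089
grasp_force: 0.5
5.35 tcp chest [-0.1198  0.0212] 0.0495757214947271 F chest [-0.9302  0.3819]
top hook_peg 0.84 [271. 219.] [-0.1158  0.0039]
top hook 0.85 [281. 228.] [-0.1397  0.0197]
scene hook_peg 0.85 [341. 178.] [-0.1366  0.0001]
scene hook 0.73 [338. 182.] [-0.1401  0.0084]
wrist hook_peg 0.96 [320. 273.] [-0.1211  0.0037]
wrist hook 0.64 [282. 231.] [-0.1449  0.0159]
```

```bash
python3 -m handwheel '[[0.0015,-0.0005,0,0,0,0],[0.003,-0.001,0,0,0,0],[0.0045,-0.0015,0,0,0,0],[0.006,-0.002,0,0,0,0],[0.0075,-0.0025,0,0,0,0],[0.009,-0.003,0,0,0,0],[0.0095,-0.0035,0,0,0,0],[0.0095,-0.004,0,0,0,0]]'; python3 look.py
```

```text
time_s: 6.47
position: [0.5375, 0.0374, 0.0494]
tcp_rot: [[-0.942, 0.222, 0.253], [0.215, 0.975, -0.055], [-0.259, 0.003, -0.966]]
force: [-2.5, 1.8, 0.3]
opening: 0.091
grasp_force: 1.8
6.4667 tcp chest [-0.1215  0.0119] 0.04937246725724362 F chest [1.1798 2.8327]
top hook_peg 0.47 [274. 214.] [-0.1192 -0.0104]
top hook 0.6 [283. 226.] [-0.1449  0.0145]
top hook 0.2 [283. 206.] [-0.1324 -0.0348]
scene hook_peg 0.88 [345. 179.] [-0.1312 -0.0062]
scene hook 0.68 [335. 183.] [-0.1462  0.0072]
wrist hook_peg 0.57 [320. 273.] [-0.1229 -0.0053]
wrist hook 0.57 [285. 226.] [-0.1442  0.0103]
```

```bash
python3 -m handwheel '[[0.0002,0.0002,0,0,0,0],[0.0004,0.0004,0,0,0,0],[0.0006,0.0006,0,0,0,0],[0.0008,0.0008,0,0,0,0],[0.001,0.001,0,0,0,0],[0.001,0.001,0,0,0,0],[0.001,0.001,0,0,0,0],[0.001,0.001,0,0,0,0]]'; python3 -m handwheel '[[0.0002,0,0,0,0,0],[0.0004,0,0,0,0,0],[0.0006,0,0,0,0,0],[0.0008,0,0,0,0,0],[0.001,0,0,0,0,0],[0.0012,0,0,0,0,0],[0.0014,0,0,0,0,0],[0.0016,0,0,0,0,0]]'; python3 look.py
```

```text
time_s: 7.58
position: [0.5388, 0.0383, 0.0495]
tcp_rot: [[-0.941, 0.222, 0.253], [0.215, 0.975, -0.055], [-0.259, 0.003, -0.966]]
force: [-2.3, -0.2, -0.7]
opening: 0.091
grasp_force: 1.4
time_s: 8.25
position: [0.5401, 0.0384, 0.0494]
tcp_rot: [[-0.942, 0.222, 0.253], [0.216, 0.975, -0.055], [-0.259, 0.003, -0.966]]
force: [-4.7, 1.1, 0.6]
opening: 0.091
grasp_force: 2.5
8.25 tcp chest [-0.12    0.0096] 0.049439136479240496 F chest [0.0428 4.8028]
top hook_peg 0.63 [275. 213.] [-0.121  -0.0132]
top hook 0.48 [280. 226.] [-0.1362  0.0142]
scene hook_peg 0.61 [347. 180.] [-0.1275 -0.009 ]
scene hook 0.62 [338. 180.] [-0.1383  0.0124]
wrist hook_peg 0.84 [322. 272.] [-0.1204 -0.0073]
wrist hook 0.58 [289. 222.] [-0.1403  0.0111]
```

```bash
python3 -m handwheel '[[-0.002,0.0005,0,0,0,0],[-0.004,0.001,0,0,0,0],[-0.004,0.001,0,0,0,0],[-0.004,0.001,0,0,0,0],[-0.004,0.001,0,0,0,0],[-0.004,0.001,0,0,0,0],[-0.004,0.001,0,0,0,0],[-0.004,0.001,0,0,0,0]]' -1;  python3 -m handwheel '[[0.0005,0,0,0,0,0],[0.001,0,0,0,0,0],[0.0015,-0.0005,0,0,0,0],[0.002,-0.0005,0,0,0,0],[0.0025,-0.0005,0,0,0,0],[0.003,-0.0005,0,0,0,0],[0.0033,-0.0005,0,0,0,0],[0.0036,-0.001,0,0,0,0]]'; python3 -m handwheel '[[0.0002,0,0,0,0,0],[0.0004,0,0,0,0,0],[0.0006,0,0,0,0,0],[0.0008,0,0,0,0,0],[0.001,0,0,0,0,0],[0.0012,0,0,0,0,0],[0.0014,0,0,0,0,0],[0.0016,0,0,0,0,0]]'
```

```text
time_s: 9.37
position: [0.5372, 0.0392, 0.0498]
tcp_rot: [[-0.941, 0.222, 0.255], [0.215, 0.975, -0.055], [-0.261, 0.003, -0.965]]
force: [0.5, -0.6, -0.7]
opening: 0.009
grasp_force: 0.1
time_s: 10.03
position: [0.5392, 0.0385, 0.0493]
tcp_rot: [[-0.942, 0.222, 0.252], [0.215, 0.975, -0.055], [-0.258, 0.002, -0.966]]
force: [-3.3, 1.6, 1.0]
opening: 0.007
grasp_force: 1.6
time_s: 10.7
position: [0.5417, 0.0383, 0.0495]
tcp_rot: [[-0.941, 0.222, 0.254], [0.216, 0.975, -0.055], [-0.26, 0.003, -0.966]]
force: [-2.0, -0.2, -0.5]
opening: 0.006
grasp_force: 1.1
```

```bash
python3 -m handwheel '[[0.0003,0,0,0,0,0],[0.0006,-0.0001,0,0,0,0],[0.0009,-0.0002,0,0,0,0],[0.0012,-0.0003,0,0,0,0],[0.0015,-0.0004,0,0,0,0],[0.0018,-0.0004,0,0,0,0],[0.0021,-0.0005,0,0,0,0],[0.0024,-0.0006,0,0,0,0]]'; python3 -m handwheel '[[0.0003,0,0,0,0,0],[0.0006,-0.0001,0,0,0,0],[0.0009,-0.0002,0,0,0,0],[0.0012,-0.0003,0,0,0,0],[0.0015,-0.0004,0,0,0,0],[0.0018,-0.0004,0,0,0,0],[0.0021,-0.0005,0,0,0,0],[0.0024,-0.0006,0,0,0,0]]'; python3 look.py
```

```text
time_s: 11.37
position: [0.5441, 0.0377, 0.0495]
tcp_rot: [[-0.941, 0.222, 0.254], [0.216, 0.975, -0.055], [-0.26, 0.003, -0.966]]
force: [-2.3, 0.9, -1.1]
opening: 0.003
grasp_force: 1.0
time_s: 12.03
position: [0.5465, 0.0371, 0.0495]
tcp_rot: [[-0.941, 0.223, 0.254], [0.216, 0.975, -0.055], [-0.26, 0.003, -0.966]]
force: [-1.8, -0.4, -0.0]
opening: 0.003
grasp_force: 1.0
12.0333 tcp chest [-0.1198  0.0031] 0.04953289104360293 F chest [-0.7511  1.6872]
top hook_peg 0.69 [273. 209.] [-0.1132 -0.0216]
top hook 0.51 [276. 224.] [-0.1264  0.0128]
scene hook_peg 0.87 [350. 181.] [-0.1219 -0.0129]
scene hook 0.91 [342. 180.] [-0.1289  0.0101]
wrist hook 0.68 [303. 218.] [-0.1314  0.0079]
```

```bash
python3 -m handwheel '[[0.0003,0,0,0,0,0],[0.0006,-0.0001,0,0,0,0],[0.0009,-0.0002,0,0,0,0],[0.0012,-0.0003,0,0,0,0],[0.0016,-0.0004,0,0,0,0],[0.002,-0.0004,0,0,0,0],[0.0024,-0.0005,0,0,0,0],[0.0028,-0.0006,0,0,0,0]]'; python3 -m handwheel '[[0.0003,0,0,0,0,0],[0.0006,-0.0001,0,0,0,0],[0.0009,-0.0002,0,0,0,0],[0.0012,-0.0003,0,0,0,0],[0.0015,-0.0004,0,0,0,0],[0.0018,-0.0004,0,0,0,0],[0.0021,-0.0005,0,0,0,0],[0.0024,-0.0006,0,0,0,0]]'; python3 look.py
```

```text
time_s: 13.15
position: [0.5493, 0.0365, 0.0495]
tcp_rot: [[-0.941, 0.222, 0.254], [0.215, 0.975, -0.055], [-0.259, 0.003, -0.966]]
force: [-1.5, -0.2, 0.2]
opening: 0.005
grasp_force: 1.0
time_s: 13.82
position: [0.5516, 0.0359, 0.0495]
tcp_rot: [[-0.941, 0.222, 0.254], [0.216, 0.975, -0.055], [-0.259, 0.003, -0.966]]
force: [-2.5, 0.9, -0.6]
opening: 0.004
grasp_force: 1.0
13.8167 tcp chest [-0.1198 -0.0022] 0.04952758145720142 F chest [0.3283 2.604 ]
top hook_peg 0.66 [277. 207.] [-0.1228 -0.0269]
top hook 0.52 [276. 219.] [-0.1231  0.0018]
scene hook_peg 0.69 [347. 186.] [-0.1334 -0.0249]
scene hook 0.55 [344. 180.] [-0.1261  0.0095]
wrist hook 0.89 [308. 214.] [-0.1284  0.0052]
```

```bash
python3 -m handwheel '[[0.0003,0,0,0,0,0],[0.0006,-0.0001,0,0,0,0],[0.0009,-0.0002,0,0,0,0],[0.0012,-0.0003,0,0,0,0],[0.0015,-0.0004,0,0,0,0],[0.0018,-0.0004,0,0,0,0],[0.002,-0.0005,0,0,0,0],[0.002,-0.0005,0,0,0,0]]'; python3 -m handwheel '[[0.0002,0,0,0,0,0],[0.0004,-0.0001,0,0,0,0],[0.0006,-0.0002,0,0,0,0],[0.0008,-0.0002,0,0,0,0],[0.001,-0.0002,0,0,0,0],[0.0012,-0.0003,0,0,0,0],[0.0012,-0.0003,0,0,0,0],[0.0012,-0.0003,0,0,0,0]]'; python3 look.py
```

```text
time_s: 14.93
position: [0.5538, 0.0354, 0.0495]
tcp_rot: [[-0.941, 0.222, 0.254], [0.216, 0.975, -0.055], [-0.26, 0.003, -0.966]]
force: [-3.1, -0.2, -0.1]
opening: 0.005
grasp_force: 0.9
time_s: 15.6
position: [0.5549, 0.0351, 0.0495]
tcp_rot: [[-0.941, 0.222, 0.254], [0.216, 0.975, -0.055], [-0.26, 0.003, -0.966]]
force: [-1.9, -0.0, -0.6]
opening: 0.004
grasp_force: 0.9
15.6 tcp chest [-0.1199 -0.0056] 0.0495420962259052 F chest [-0.4658  1.8822]
top hook_peg 0.46 [275. 207.] [-0.1177 -0.0263]
top hook 0.39 [273. 219.] [-0.1164  0.0032]
scene hook_peg 0.67 [350. 187.] [-0.1276 -0.0285]
scene hook 0.86 [347. 180.] [-0.1207  0.0059]
wrist hook 0.58 [313. 216.] [-0.1257  0.0002]
```

```bash
for i in 1; do python3 -m handwheel '[[0.0002,0,0,0,0,0],[0.0004,-0.0001,0,0,0,0],[0.0006,-0.0002,0,0,0,0],[0.0008,-0.0002,0,0,0,0],[0.001,-0.0002,0,0,0,0],[0.001,-0.0002,0,0,0,0],[0.001,-0.0002,0,0,0,0],[0.001,-0.0002,0,0,0,0]]'; done
```

```text
time_s: 16.72
position: [0.5558, 0.0349, 0.0495]
tcp_rot: [[-0.941, 0.223, 0.253], [0.216, 0.975, -0.055], [-0.259, 0.003, -0.966]]
force: [-1.6, 0.3, -0.4]
opening: 0.002
grasp_force: 1.1
```

```bash
python3 -m handwheel '[[0.0001,0,0,0,0,0],[0.0002,0,0,0,0,0],[0.0003,-0.0001,0,0,0,0],[0.0004,-0.0001,0,0,0,0],[0.0005,-0.0001,0,0,0,0],[0.0006,-0.0001,0,0,0,0],[0.0006,-0.0001,0,0,0,0],[0.0006,-0.0001,0,0,0,0]]'
```

```text
time_s: 17.38
position: [0.556, 0.0348, 0.0494]
tcp_rot: [[-0.942, 0.223, 0.253], [0.216, 0.975, -0.055], [-0.259, 0.002, -0.966]]
force: [-3.4, 0.7, 1.1]
opening: 0.009
grasp_force: 1.8
```

```bash
python3 -m handwheel '[[0.0001,0,0,0,0,0],[0.0002,0,0,0,0,0],[0.0003,-0.0001,0,0,0,0],[0.0003,-0.0001,0,0,0,0],[0.0003,-0.0001,0,0,0,0],[0.0003,-0.0001,0,0,0,0],[0.0003,-0.0001,0,0,0,0],[0.0003,-0.0001,0,0,0,0]]'
python3 - <<'E'
from h import *
np.set_printoptions(precision=3,suppress=True)
F=[]
for c in("top","scene","wrist"):
    s=bot.read_state();F.append(np.r_[np.array(s["force"])[:2]@np.array([ex,ey]).T,s["force"][2],s["grasp_force"]])
    im,d=cams.capture(c);cv2.imwrite(f"pics/{c}5.png",im)
    for q,z in(("hook_peg",.034),("hook",.01)):
        for r in models.tip_of(q,c)[:4]:
            s=bot.read_state();F.append(np.r_[np.array(s["force"])[:2]@np.array([ex,ey]).T,s["force"][2],s["grasp_force"]])
            p=wback(s,r["position"],z) if c=="wrist" else back(c,r["position"],z);k=tochest(p)
            if -.2<k[0]<-.07 and -.05<k[1]<.07: print(c,q,round(r["conf"],2),np.round(r["position"]),k)
print(np.array(F),np.mean(F,0))
a=cv2.imread("pics/top5.png")[180:255,240:320];b=cv2.imread("pics/scene5.png")[140:215,290:390]
a=cv2.resize(a,(426,400),interpolation=2);b=cv2.resize(b,(374,280),interpolation=2);b=cv2.copyMakeBorder(b,0,120,0,0,0)
cv2.imwrite("pics/m5.png",np.hstack([a,b]))
E
```

```text
time_s: 18.05
position: [0.5563, 0.0348, 0.0494]
tcp_rot: [[-0.942, 0.222, 0.253], [0.216, 0.975, -0.055], [-0.258, 0.002, -0.966]]
force: [-4.7, 0.9, 0.8]
opening: 0.0
grasp_force: 2.4
top hook_peg 0.59 [276. 204.] [-0.118 -0.034]
top hook 0.45 [277. 219.] [-0.126  0.   ]
scene hook_peg 0.96 [349. 184.] [-0.127 -0.021]
scene hook 0.89 [348. 182.] [-0.12   0.001]
wrist hook 0.63 [315. 217.] [-0.124 -0.001]
[[-0.141  4.83   0.795  2.44 ]
 [-0.507  4.612  1.026  2.441]
 [-0.507  4.612  1.026  2.441]
 [-0.603  4.757  0.898  2.441]
 [-0.603  4.757  0.898  2.441]
 [-0.603  4.757  0.898  2.441]
 [ 0.691  4.347  0.841  2.441]
 [ 0.691  4.347  0.841  2.441]
 [-0.509  5.945  0.557  2.441]
 [-0.509  5.945  0.557  2.441]
 [-0.509  5.945  0.557  2.441]
 [-0.509  5.945  0.557  2.441]
 [ 0.034  5.634  1.449  2.441]] [-0.275  5.11   0.838  2.441]
```

View pics/m5.png

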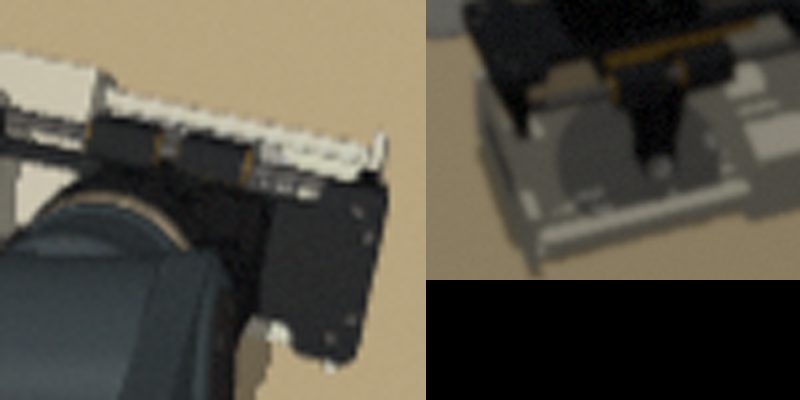

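The hook's flat now lies along the bar, with the peg at about (660,165) in the right-hand view. The press is about 4.8 N, so I'll ease it to about 4 N and hold.

```bash
python3 -m handwheel '[[-0.0002,0,0,0,0,0],[-0.0002,0,0,0,0,0],[-0.0002,0,0,0,0,0],[-0.0002,0,0,0,0,0],[-0.0002,0,0,0,0,0],[-0.0002,0,0,0,0,0],[-0.0002,0,0,0,0,0],[-0.0002,0,0,0,0,0]]';python3 -m handwheel '[[0,0,0,0,0,0],[0,0,0,0,0,0],[0,0,0,0,0,0],[0,0,0,0,0,0],[0,0,0,0,0,0],[0,0,0,0,0,0],[0,0,0,0,0,0],[0,0,0,0,0,0]]';python3 -m handwheel '[[0,0,0,0,0,0],[0,0,0,0,0,0],[0,0,0,0,0,0],[0,0,0,0,0,0],[0,0,0,0,0,0],[0,0,0,0,0,0],[0,0,0,0,0,0],[0,0,0,0,0,0]]' | grep -E "time|pos|force"
```

```text
time_s: 19.17
position: [0.5563, 0.0348, 0.0494]
tcp_rot: [[-0.942, 0.222, 0.253], [0.215, 0.975, -0.055], [-0.259, 0.003, -0.966]]
force: [-5.3, 1.1, 0.1]
opening: 0.005
grasp_force: 2.4
time_s: 19.83
position: [0.5562, 0.0348, 0.0494]
tcp_rot: [[-0.942, 0.222, 0.253], [0.215, 0.975, -0.055], [-0.259, 0.003, -0.966]]
force: [-3.7, 1.5, -0.3]
opening: 0.004
grasp_force: 2.4
time_s: 20.5
position: [0.5562, 0.0348, 0.0494]
force: [-4.1, 1.3, 0.8]
grasp_force: 2.4
```

```bash
python3 -m handwheel '[[-0.0001,0,0,0,0,0],[-0.0002,0,0,0,0,0],[-0.0002,0,0,0,0,0],[-0.0002,0,0,0,0,0],[-0.0002,0,0,0,0,0],[-0.0002,0,0,0,0,0],[-0.0002,0,0,0,0,0],[-0.0002,0,0,0,0,0]]'|grep force; python3 -m handwheel '[[0,0,0,0,0,0],[0,0,0,0,0,0],[0,0,0,0,0,0],[0,0,0,0,0,0],[0,0,0,0,0,0],[0,0,0,0,0,0],[0,0,0,0,0,0],[0,0,0,0,0,0]]'|grep force; python3 -m handwheel '[[-0.001,0,0,0,0,0],[-0.003,0.0005,0,0,0,0],[-0.006,0.0015,0,0,0,0],[-0.010,0.002,0,0,0,0],[-0.015,0.003,0.001,0,0,0],[-0.02,0.0045,0.005,0,0,0],[-0.025,0.0055,0.02,0,0,0],[-0.03,0.0065,0.04,0,0,0]]'
python3 -m handwheel '[[0,-0.01,0.03,0,0,0],[0,-0.04,0.06,0,0,0],[0,-0.075,0.08,0,0,0],[0,-0.11,0.09,0,0,0],[0,-0.145,0.09,0,0,0],[0,-0.16,0.09,0,0,0],[0,-0.16,0.09,0,0,0],[0,-0.16,0.09,0,0,0]]'
python3 - <<'E'
from h import *
for c in("top","scene"):
    im,d=cams.capture(c);cv2.imwrite(f"pics/{c}6.png",im);np.save(c+"6.npy",d)
    for q,z in(("hook_peg",.034),("hook",.01),("drawer_front",.0325)):
        for r in models.tip_of(q,c)[:4]:
            k=tochest(back(c,r["position"],z))
            if -.22<k[0]<-.07 and -.05<k[1]<.07: print(c,q,round(r["conf"],2),np.round(r["position"]),k)
a=cv2.imread("pics/top6.png")[180:255,240:320];b=cv2.imread("pics/scene6.png")[140:215,290:390]
a=cv2.resize(a,(426,400),interpolation=2);b=cv2.resize(b,(374,280),interpolation=2);b=cv2.copyMakeBorder(b,0,120,0,0,0)
cv2.imwrite("pics/m6.png",np.hstack([a,b]))
E
```

```text
force: [-4.7, 1.3, 1.1]
grasp_force: 2.3
force: [-5.6, 1.2, -0.1]
grasp_force: 2.3
time_s: 22.5
position: [0.525, 0.0414, 0.089]
tcp_rot: [[-0.942, 0.222, 0.251], [0.216, 0.975, -0.055], [-0.257, 0.002, -0.966]]
force: [-0.3, -0.1, 0.9]
opening: 0.001
grasp_force: 0.0
time_s: 23.17
position: [0.5259, -0.1194, 0.1798]
tcp_rot: [[-0.941, 0.225, 0.254], [0.218, 0.974, -0.056], [-0.26, 0.003, -0.966]]
force: [-0.5, 0.2, 0.0]
opening: 0.006
grasp_force: 0.0
top hook_peg 0.56 [279. 210.] [-0.12742371 -0.022753  ]
top hook 0.87 [274. 220.] [-0.11961318  0.00301885]
scene hook_peg 0.6 [347. 187.] [-0.13347793 -0.02642871]
scene hook 0.75 [349. 183.] [-0.11742189 -0.0018633 ]
scene drawer_front 0.58 [310. 183.] [-0.20459368  0.0085596 ]
```

View pics/m6.png

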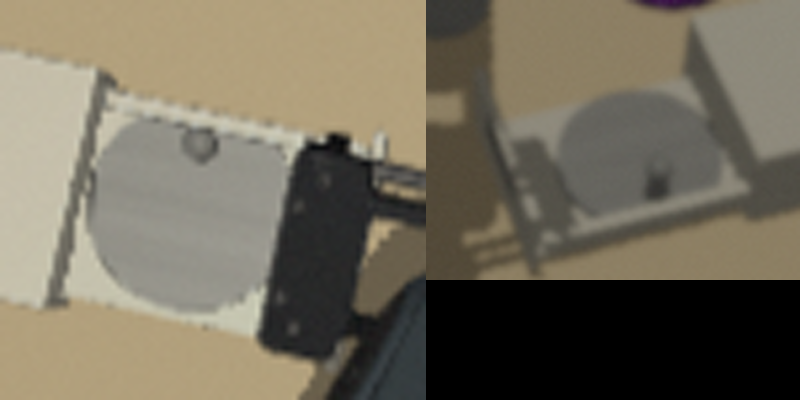

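Seen clear of the gripper, the flat is flush along the bar, with the peg at (200,145) in the left view. I'll set the tool upright and lower it in front of the drawer panel.

```bash
python3 -m handwheel '[[-0.005,0.001,0,0.01,0.04,0],[-0.0155,0.0035,-0.02,0.02,0.08,0],[-0.0155,0.0035,-0.05,0.029,0.128,0],[-0.0155,0.0035,-0.08,0.029,0.128,0],[-0.0155,0.0035,-0.1,0.029,0.128,0],[-0.0155,0.0035,-0.115,0.029,0.128,0],[-0.0155,0.0035,-0.122,0.029,0.128,0],[-0.0155,0.0035,-0.122,0.029,0.128,0]]'; python3 -m handwheel '[[0.001,0.006,0,0,0,0],[0.0025,0.012,0,0,0,0],[0.004,0.018,0,0,0,0],[0.005,0.024,0,0,0,0],[0.0065,0.03,0,0,0,0],[0.008,0.035,0,0,0,0],[0.009,0.04,0,0,0,0],[0.01,0.045,0,0,0,0]]'
```

```text
time_s: 24.23
position: [0.51, -0.1146, 0.0559]
tcp_rot: [[-0.975, 0.223, -0.003], [0.223, 0.975, 0.003], [0.003, 0.003, -1.0]]
force: [-1.2, 0.2, 0.5]
opening: 0.007
grasp_force: 0.0
time_s: 24.9
position: [0.5211, -0.0697, 0.0577]
tcp_rot: [[-0.975, 0.223, 0.001], [0.223, 0.975, 0.002], [-0.0, 0.002, -1.0]]
force: [0.7, -0.7, 0.9]
opening: 0.005
grasp_force: 0.0
```

```bash
python3 -m handwheel '[[0.0007,0.003,0,0,0,0],[0.001,0.005,0,0,0,0],[0.0015,0.007,0,0,0,0],[0.002,0.009,0,0,0,0],[0.0025,0.011,0,0,0,0],[0.003,0.013,0,0,0,0],[0.0035,0.015,0,0,0,0],[0.004,0.017,0,0,0,0]]'; python3 -m handwheel '[[0.0006,0.0025,0,0,0,0],[0.0012,0.005,0,0,0,0],[0.0018,0.008,0,0,0,0],[0.0025,0.011,0,0,0,0],[0.0032,0.014,0,0,0,0],[0.004,0.017,0,0,0,0],[0.0046,0.02,0,0,0,0],[0.0053,0.023,0,0,0,0]]'
```

```text
time_s: 25.57
position: [0.5247, -0.0537, 0.0575]
tcp_rot: [[-0.975, 0.223, 0.0], [0.223, 0.975, 0.001], [0.0, 0.001, -1.0]]
force: [-1.8, -2.7, -0.6]
opening: 0.004
grasp_force: 1.5
time_s: 26.23
position: [0.5301, -0.0299, 0.0575]
tcp_rot: [[-0.975, 0.223, 0.0], [0.223, 0.975, 0.002], [0.0, 0.002, -1.0]]
force: [-0.5, -3.8, -0.8]
opening: 0.004
grasp_force: 1.5
```

```bash
for i in 1; do python3 -m handwheel '[[0.0008,0.0035,0,0,0,0],[0.0016,0.007,0,0,0,0],[0.0024,0.0105,0,0,0,0],[0.0032,0.014,0,0,0,0],[0.004,0.0175,0,0,0,0],[0.0048,0.021,0,0,0,0],[0.0056,0.0245,0,0,0,0],[0.0064,0.028,0,0,0,0]]'; python3 -m handwheel '[[0.0008,0.0035,0,0,0,0],[0.0016,0.007,0,0,0,0],[0.0024,0.0105,0,0,0,0],[0.0032,0.014,0,0,0,0],[0.004,0.0175,0,0,0,0],[0.0048,0.021,0,0,0,0],[0.0056,0.0245,0,0,0,0],[0.0064,0.028,0,0,0,0]]'; done|grep -E "pos|force"
python3 - <<'E'
from h import *
s=bot.read_state();print(tochest(s["position"]))
c="scene";im,d=cams.capture(c);cv2.imwrite("pics/s7.png",cv2.resize(im[130:220,290:450],None,fx=5,fy=5,interpolation=2))
for r in models.tip_of("drawer_front",c)[:2]:print(r["conf"],tochest(back(c,r["position"],.0325)))
E
```

```text
position: [0.5366, -0.0019, 0.0575]
force: [-0.6, -2.9, -1.4]
grasp_force: 1.5
position: [0.5429, 0.0261, 0.0575]
force: [-1.6, -3.0, -0.2]
grasp_force: 1.5
[-0.13136542  0.00403448]
0.65 [-0.11473986  0.00290184]
0.3 [-0.00899599 -0.0206559 ]
```

View pics/s7.png

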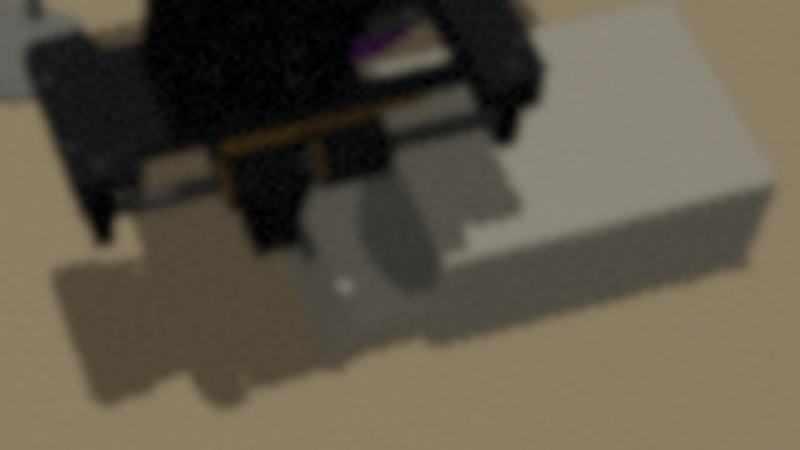

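The view shows the drawer about 3 cm from shut, with the hook going in freely.

```bash
python3 -m handwheel '[[0.0008,0.0035,0,0,0,0],[0.0016,0.007,0,0,0,0],[0.0024,0.0105,0,0,0,0],[0.0032,0.014,0,0,0,0],[0.0038,0.017,0,0,0,0],[0.0044,0.0195,0,0,0,0],[0.005,0.0215,0,0,0,0],[0.0055,0.023,0,0,0,0]]'; python3 -m handwheel '[[0.0003,0.0012,0,0,0,0],[0.0006,0.0024,0,0,0,0],[0.0008,0.0034,0,0,0,0],[0.001,0.0044,0,0,0,0],[0.0012,0.0052,0,0,0,0],[0.0014,0.006,0,0,0,0],[0.0016,0.0068,0,0,0,0],[0.0017,0.0076,0,0,0,0]]'
```

```text
time_s: 28.33
position: [0.5483, 0.049, 0.0575]
tcp_rot: [[-0.975, 0.223, 0.0], [0.223, 0.975, 0.002], [0.0, 0.002, -1.0]]
force: [-2.1, -2.3, 1.0]
opening: 0.005
grasp_force: 1.6
time_s: 29.0
position: [0.55, 0.0564, 0.0575]
tcp_rot: [[-0.975, 0.223, 0.0], [0.223, 0.975, 0.002], [0.0, 0.002, -1.0]]
force: [-1.3, -2.6, 1.0]
opening: 0.005
grasp_force: 1.6
```

```bash
python3 -m handwheel '[[0.0001,0.0004,0,0,0,0],[0.0002,0.0008,0,0,0,0],[0.0003,0.0012,0,0,0,0],[0.0004,0.0016,0,0,0,0],[0.0004,0.002,0,0,0,0],[0.0005,0.0024,0,0,0,0],[0.0006,0.0028,0,0,0,0],[0.0006,0.003,0,0,0,0]]'; python3 -c "
from h import *
s=bot.read_state();print(tochest(s['position']))"
```

```text
time_s: 29.67
position: [0.5507, 0.0593, 0.0575]
tcp_rot: [[-0.975, 0.223, 0.0], [0.223, 0.975, 0.002], [0.0, 0.002, -1.0]]
force: [-2.3, -3.0, 1.1]
opening: 0.003
grasp_force: 1.6
[-0.0971866   0.00386864]
```

```bash
python3 -m handwheel '[[0.0001,0.0003,0,0,0,0],[0.0001,0.0006,0,0,0,0],[0.0002,0.0009,0,0,0,0],[0.0003,0.0012,0,0,0,0],[0.0003,0.0015,0,0,0,0],[0.0004,0.0018,0,0,0,0],[0.0005,0.002,0,0,0,0],[0.0005,0.002,0,0,0,0]]'
```

```text
time_s: 30.33
position: [0.5512, 0.0613, 0.0575]
tcp_rot: [[-0.975, 0.223, 0.0], [0.223, 0.975, 0.002], [0.0, 0.002, -1.0]]
force: [-1.4, -2.3, 1.4]
opening: 0.002
grasp_force: 1.5
```

```bash
python3 -m handwheel '[[0.0001,0.0003,0,0,0,0],[0.0001,0.0006,0,0,0,0],[0.0002,0.0009,0,0,0,0],[0.0003,0.0012,0,0,0,0],[0.0003,0.0012,0,0,0,0],[0.0003,0.0012,0,0,0,0],[0.0003,0.0012,0,0,0,0],[0.0003,0.0012,0,0,0,0]]'
```

```text
time_s: 31.0
position: [0.5516, 0.0625, 0.0575]
tcp_rot: [[-0.975, 0.223, 0.001], [0.223, 0.975, 0.002], [-0.0, 0.002, -1.0]]
force: [-1.8, -1.5, 1.0]
opening: 0.01
grasp_force: 1.3
```

```bash
python3 -m handwheel '[[0.0001,0.0003,0,0,0,0],[0.0001,0.0006,0,0,0,0],[0.0002,0.0009,0,0,0,0],[0.0003,0.0012,0,0,0,0],[0.0003,0.0015,0,0,0,0],[0.0004,0.0018,0,0,0,0],[0.0004,0.0018,0,0,0,0],[0.0004,0.0018,0,0,0,0]]'|grep -E "pos|force"
python3 - <<'E'
from h import *
s=bot.read_state();print(tochest(s["position"]))
c="scene";im,d=cams.capture(c)
for r in models.tip_of("drawer_front",c)[:2]:print(r["conf"],tochest(back(c,r["position"],.0325)))
E
```

```text
position: [0.552, 0.0643, 0.0575]
force: [-1.9, -2.3, -0.0]
grasp_force: 1.4
[-0.092044    0.00376034]
0.73 [-0.07901623  0.00664183]
```

```bash
python3 -m handwheel '[[0.0001,0.0003,0,0,0,0],[0.0001,0.0006,0,0,0,0],[0.0002,0.0009,0,0,0,0],[0.0003,0.0012,0,0,0,0],[0.0003,0.0015,0,0,0,0],[0.0004,0.0018,0,0,0,0],[0.0004,0.0018,0,0,0,0],[0.0004,0.0018,0,0,0,0]]'|grep -E "pos|force"
```

```text
position: [0.5521, 0.0649, 0.0575]
force: [-2.1, -7.9, 1.0]
grasp_force: 4.1
```

```bash
python3 -m handwheel '[[0.0001,0.0003,0,0,0,0],[0.0001,0.0006,0,0,0,0],[0.0002,0.0009,0,0,0,0],[0.0003,0.0012,0,0,0,0],[0.0003,0.0015,0,0,0,0],[0.0004,0.0018,0,0,0,0],[0.0004,0.0018,0,0,0,0],[0.0004,0.0018,0,0,0,0]]'|grep -E "pos|force"
```

```text
position: [0.5521, 0.0651, 0.0575]
force: [-3.2, -14.2, 0.9]
grasp_force: 7.3
```

The push force rose sharply, so the drawer is at its stop. I'll back off, lift clear and check.

```bash
python3 -m handwheel '[[-0.0005,-0.002,0,0,0,0],[-0.001,-0.005,0,0,0,0],[-0.002,-0.01,0,0,0,0],[-0.004,-0.018,0,0,0,0],[-0.006,-0.028,0,0,0,0],[-0.008,-0.035,0.01,0,0,0],[-0.009,-0.04,0.03,0,0,0],[-0.009,-0.04,0.06,0,0,0]]' >/dev/null; python3 -m handwheel '[[0,-0.03,0.03,0,0,0],[0,-0.06,0.06,0,0,0],[-0.02,-0.09,0.09,0,0,0],[-0.03,-0.12,0.12,0,0,0],[-0.04,-0.15,0.13,0,0,0],[-0.04,-0.17,0.13,0,0,0],[-0.04,-0.17,0.13,0,0,0],[-0.04,-0.17,0.13,0,0,0]]'
python3 - <<'E'
from h import *
for c in("top","scene"):
    im,d=cams.capture(c);cv2.imwrite(f"pics/{c}8.png",im)
    for q,z in(("drawer_front",.0325),("pot",0),("tumbler",0),("hanger",0)):
        for r in models.tip_of(q,c)[:1]:
            p=back(c,r["position"],z);print(c,q,round(r["conf"],2),p,tochest(p))
a=cv2.imread("pics/top8.png")[170:250,180:290];b=cv2.imread("pics/scene8.png")[110:220,310:450]
a=cv2.resize(a,(412,300),interpolation=2);b=cv2.resize(b,(382,300),interpolation=2)
cv2.imwrite("pics/m8.png",np.hstack([a,b]))
E
```

```text
time_s: 34.43
position: [0.5033, -0.1434, 0.2484]
tcp_rot: [[-0.974, 0.226, 0.002], [0.226, 0.974, 0.002], [-0.001, 0.002, -1.0]]
force: [-0.3, -0.5, 1.0]
opening: 0.008
grasp_force: 0.0
top drawer_front 0.8 [0.54847974 0.08267746 0.0325    ] [-0.07493779  0.01127397]
top pot 0.57 [ 0.61289574 -0.30530604  0.        ] [-0.43874818 -0.13813361]
top tumbler 0.77 [ 0.42995235 -0.33441072  0.        ] [-0.50796043  0.03369489]
top hanger 0.85 [0.79670435 0.15946988 0.        ] [ 0.05533265 -0.21354182]
scene drawer_front 0.96 [0.54974807 0.07741969 0.0325    ] [-0.07977971  0.00886386]
scene pot 0.92 [ 0.61144577 -0.30704895  0.        ] [-0.44077081 -0.13710933]
scene tumbler 0.89 [ 0.43527463 -0.33011529  0.        ] [-0.5025852   0.02946589]
scene hanger 0.73 [0.79927669 0.15204294 0.        ] [ 0.04866742 -0.2177073 ]
```

View pics/m8.png

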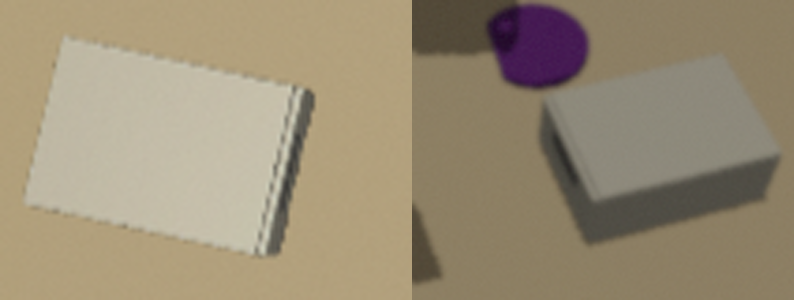

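Both views show the panel tight against the chest mouth, at about (290,170) in the left one. The pot, tumbler and hanger haven't moved.

```bash
python3 -c "
from rig import bot
print(bot.hand_in())"
```

```text
the job is handed in; nothing more can be done
None
```

I pressed the hook flush along the bar for over a second, at about 4.5–5 N by a noisy reading (a little over the 4 N asked), then pushed the drawer fully shut. The pot, tumbler and hanger have not moved; the hook was last seen flush before the drawer closed over it; the job is handed in.

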